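# Slide a silver blank over the end of the bench ledge

## Task

The plain silver plate lies flat on the bench ledge, where nobody can get a nail under it. With the fingertips, push it back flush against the ledge's rail and slide it along the rail to the end of the ledge it is nearer to, until about a third of its length sticks out past that end, and leave it lying there flat. Do not pick it up, and leave the drawplate with the holes and the other things where they are.

Things in the scene. Friction and masses are not known exactly. Their poses are not given: they have to be found in the camera images.
- ledge: Fixed wooden bench ledge: a plank 130 mm deep (its x) and 440 mm long (its y) on two bearers; the origin is under its middle, on the bench. Its flat top lies 45 mm above the bench. A low rail runs the whole length of its far (+x) edge: 14 mm thick, 12 mm high above the plank's top, its inner face at x = +51 mm. The front edge (x = -65 mm) and both ends (y = +220 and -220 mm) are open. It may stand turned up to 13 degrees on the bench.
- blank: The plain silver plate (sheet blank, no holes): rigid, 50 mm (its x) by 110 mm (its y) and 5 mm thick, about 0.26 kg, loose, lying flat on the ledge with its long side roughly along the ledge, off the rail and up to 12 degrees askew, in the half of the ledge towards either end; the origin is the centre of its underside.
- drawplate: Steel drawplate, 40 mm (its x) by 120 mm (its y) and 6 mm thick, three rows of small round holes, loose on the other half of the ledge; at least 70 mm are free between it and the blank. Leave it. Origin at the centre of its underside.
- honeycomb: Honeycomb soldering block, 45 x 70 x 30 mm, loose on the pale soldering board (25 mm thick) beyond the ledge. Leave it. Origin at the centre of its underside.
- jar: Small flux jar with a white cap, 48 mm across and 60 mm high, standing on the bench on the robot's side of the ledge, to the left. Leave it. Origin at the centre of its underside.
- hammer: Hammer lying on the bench on the robot's side of the ledge, to the right: 260 mm long, 26 mm high, its head 88 mm across at the +x end. Leave it. Origin under the middle of its length.
Things that resemble listed ones, but are neither listed nor needed, are in the scene too. Leave any red look-alike of the blank alone.

How it is judged:
At the end, for the whole second after the job is handed in: The blank lies flat and still, flush along the rail (gap at its middle under 6 mm, within 4 degrees of the ledge's length), and 24 to 49 mm of its 110 mm length stick out past the end of the ledge that it was nearer to ((y of blank in the frame of ledge between 0.189 and 0.214 m or y of blank in the frame of ledge between -0.214 and -0.189 m) and distance of blank from where it was at the start of the episode below 0.16 m and x of blank in the frame of ledge above 0.02 m and angle between the y axis of blank and the y axis of ledge, either way round below 0.07 rad and angle between blank's own z axis and vertical below 0.04 rad and linear speed of blank below 0.01 m/s); the robot touches nothing.
It fails at once if the blank was lifted off the ledge (z of blank in the frame of ledge above 0.051 m).
It fails at once if the blank was pushed off the ledge (z of blank in the frame of ledge below 0.03 m).
It fails at once if the drawplate was moved by more than 10 mm, or the honeycomb block, jar or hammer by more than 15 mm (distance of drawplate from where it was at the start of the episode above 0.01 m or distance of any of honeycomb, jar, hammer from where it was at the start of the episode above 0.015 m).
It also fails if it takes over 42 s, if anything falls off the work surface, if the arm or the gripper's body presses on something with over 40 N, if the wrist force passes 120 N, or if a joint passes its speed limit or range.

## Robot

A 6-joint arm with a two-finger parallel gripper is mounted at the origin on the work surface. World frame = base frame: x ahead of the robot, y to its left, z up, the work surface at z = 0. Lengths are in m, angles in rad, forces in N, time in s.
With the tool pointing down it reaches from about 0.25 to 0.725 m from the base axis. Payload 4 kg.
Tool frame: the origin (TCP) lies on the centre line of the jaws, within the pads' length; the fingertips stand 14 mm ahead of it and the grasp point (between the pads) lies 5 mm behind it; z points along the fingers, x is the direction in which the jaws open and shut, and the axes are right-handed (so a half turn about z gives the same grasp; the last joint's range is limited). The gripper opens to 85 mm and grips with 20 to 120 N. Pads are 22 mm wide; open, the fingers measure 114 mm over their backs; the gripper's body (76 mm by 85 mm) begins 54 mm behind the grasp point. The pads swing forward as they close: fully open they stand 13 mm farther back than shut.
Start: joints at [-1.315, 0.241, 0.005, 1.335, 0, 1.571], TCP at [0.127, -0.484, 0.245] pointing down, gripper open.
Joint ranges: [-2.72, 2.72], [-1.05, 1.87], [-1.09, 1.28], [-1.99, 2.15], [-1.42, 1.44], [-3.14, 3.14]. Speed limits (rad/s): [2.79, 2.79, 3.14, 3.14, 3.14, 3.14].

## Interface

Orientations are given as a unit quaternion [x, y, z, w].
In Python, from workcell import bot gives the robot as it stands.
- The arm moves only by the tool play_rows, never from a script. Its argument "motion" is a list of rows, each an object with "fingers": the closure, from -1 (fully open) to 1 (shut), so that 0 is half open; "translation": the shift along the tool's x, y, z in cm, a list of three; "roll": the turn about the tool's z in degrees. A call has 1 to 20 rows; each row is the pose to reach, as a shift and turn from the pose commanded when the call began, along the tool's axes at that moment; what a row does not reach only later rows make up. A row lasts 1/12 s, in which the tool goes at most 41.7 mm and 7.16 degrees, less where a joint would pass 70% of its speed; a pose out of reach is approached as far as the arm can. A call with a gripper value outside its range is refused whole. The fingers move at their own pace and stop on an object; the grip force is fixed at half the most. Time passes only in rows, so rows that repeat a pose let the fingers close. It gives the time, the measured TCP pose, the force and the opening at its end, in the units of the state.
- bot.get_obs(): the state, without advancing time (a new reading comes with each control period).
- bot.camera(name): name is "scene" or "top"; returns a dict with "pixels" (384x512x3 uint8, red, green, blue), "intrinsics" (3x3 intrinsics, pixels), "world_to_cam" (4x4, takes a point from world to camera coordinates). Camera axes: x right, y down, z forward; pixel columns grow to the right and rows downward; lengths in m; the calibration is good to about 2 mm. A picture is of the moment at which its call begins. There is no depth.
- bot.job_done(): hands the job in, once; it reports no verdict.
The state is a dict: "clock": time; "joint_pos": joint angles; "joint_vel": joint speeds; "tau": joint torques, N m; "eef_pos": TCP position; "tool_rot": TCP orientation; "ft_force": force on the tool from outside, world axes, zero at the start; "ft_torque": the same for the moment, N m; "grip_width": finger opening in m.
Only numpy, scipy, OpenCV 4.12 (cv2) and the standard library are available. Lean on these libraries where they do the work, as an engineer would, in place of code of your own. Each camera call takes 0.05 s, during which the arm holds its last target. There are 200 camera calls.

## Working session

There is one attempt and no reset: what is moved stays moved. The work goes in short steps, Python scripts to look and compute and a tool call to move; the robot and the scene stay as the last step left them, time stands still between calls to the robot, and variables do not carry over. Pictures are saved under pics/ and viewed, about 8 in all and at most 12, crops included, and the job is handed in when it is done.

Besides the shell and the picture viewer there is one more tool, called after "Emit:" as a command line: name --argument value ..., lists and objects as JSON in quotes. play_rows: Moves the arm, as the interface text tells. Its arguments: {"type":"object","properties":{"motion":{"type":"array","items":{"type":"object","properties":{"fingers":{"type":"number"},"translation":{"type":"array","items":{"type":"number"}},"roll":{"type":"number"}}}}},"required":["motion"]}

```bash
mkdir -p pics
cat > h.py <<'E'
import numpy as np, cv2
from workcell import bot
def snap(n,f):
    c=bot.camera(n); cv2.imwrite(f,c["pixels"][:,:,::-1]); np.savez(''+n+'.npz',K=c["intrinsics"],T=c["world_to_cam"]); return c
def ray(n,uv,z):
    d=np.load(''+n+'.npz'); K,T=d['K'],d['T']; R,t=T[:3,:3],T[:3,3]
    o=-R.T@t; v=R.T@np.linalg.solve(K,[uv[0],uv[1],1]); return o+v*(z-o[2])/v[2]
def proj(n,p):
    d=np.load(''+n+'.npz'); q=d['K']@(d['T']@np.r_[p,1])[:3]; return q[:2]/q[2]
E
python3 - <<'E'
from h import *
s=bot.get_obs();print(s)
a=snap('top','pics/top0.png');b=snap('scene','pics/scene0.png')
im=cv2.imread('pics/top0.png');cv2.imwrite('pics/top0b.png',cv2.resize(im,(800,600),interpolation=cv2.INTER_CUBIC))
E
```

```text
{'clock': 0.0, 'joint_pos': array([-1.31499910e+00,  2.41426573e-01,  3.68438897e-03,  1.33517315e+00,
       -1.33236507e-05,  1.57077234e+00]), 'joint_vel': array([-1.30232232e-03,  6.88073115e-04,  4.39667799e-04, -3.08295063e-05,
       -4.54342816e-04, -1.70884289e-03]), 'tau': array([ 9.10069666e-04, -3.72320509e+01,  2.52407187e+01,  1.70917012e-02,
        1.19418096e-04,  5.41752755e-06]), 'eef_pos': array([ 0.12634993, -0.48314028,  0.24439092]), 'tool_rot': array([ 7.91529717e-01, -6.11129761e-01, -8.42684283e-04, -6.42241264e-04]), 'ft_force': array([-0.754781  , -1.31506229, -0.6659116 ]), 'ft_torque': array([ 0.05830969,  0.00960301, -0.00898071]), 'grip_width': 0.08506207212759741}
```

View pics/top0b.png

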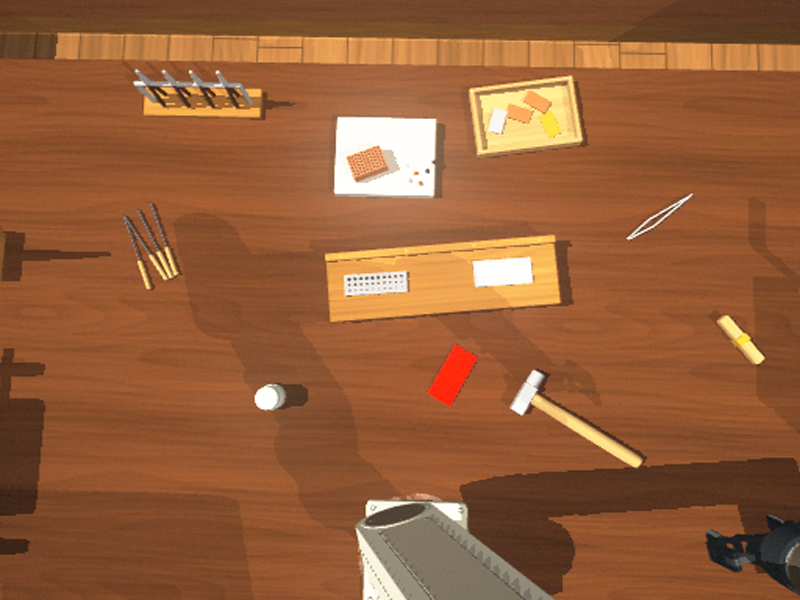

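View pics/scene0.png

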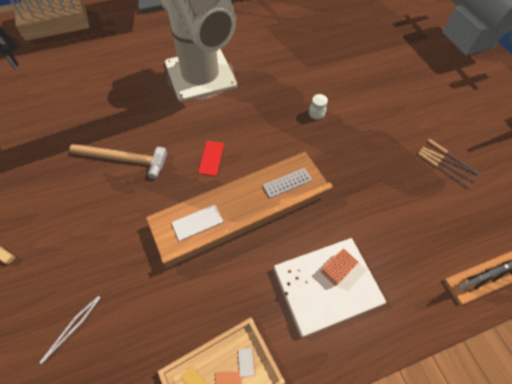

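The top view shows three plate-like things: the plain white-silver plate at (503,272) on the right half of the ledge, the red look-alike at (453,375) on the bench, and the holed drawplate at (376,283). I choose the one at (503,272) and check it in a close crop.

Run:
```python
from h import *
im=cv2.imread('pics/top0.png')
c=im[145:210,200:372];cv2.imwrite('pics/crop0.png',cv2.resize(c,None,fx=4.6,fy=4.6,interpolation=cv2.INTER_CUBIC))
```

```text
(no output)
```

View pics/crop0.png

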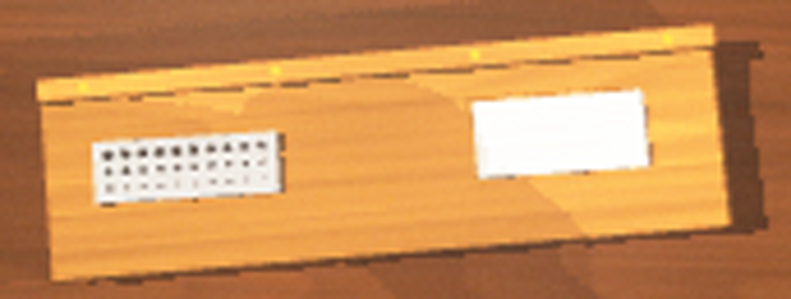

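The crop confirms a plain plate without holes, with corners at about (472,101), (641,90), (650,165) and (480,179). The ledge front edge runs from (51,279) to (731,228), and the rail's far top edge from (37,80) to (713,25).

Run:
```python
from h import *
f=lambda p,z: ray('top',((p[0]+.5)/4.6-.5+200,(p[1]+.5)/4.6-.5+145),z)[:2]
P=np.array([f(p,.05) for p in [(472,101),(641,90),(650,165),(480,179)]])
FL,FR=f((51,279),.045),f((731,228),.045); BL,BR=f((37,80),.057),f((713,25),.057)
print(P.round(4), [np.linalg.norm(P[i]-P[(i+1)%4]).round(4) for i in range(4)])
print(FL,FR,BL,BR,'len',np.linalg.norm(FL-FR),np.linalg.norm(BL-BR),'depth',np.linalg.norm(FL-BL),np.linalg.norm(FR-BR))
y=(FL-FR)+(BL-BR); y/=np.linalg.norm(y); x=np.array([y[1],-y[0]]); O=(FL+FR+BL+BR)/4
L=lambda p:np.array([(p-O)@x,(p-O)@y])
print('O',O,'yaw',np.degrees(np.arctan2(x[1],x[0])))
print('ledge corners',*[L(p).round(4) for p in (FL,FR,BL,BR)])
print('blank',L(P.mean(0)),[L(p).round(4) for p in P]); v=(P[0]-P[1])+(P[3]-P[2]); v=np.array([v@x,v@y]);print('ang',np.degrees(np.arctan2(-v[0],v[1])))
D=np.array([f(p,.051) for p in [(92,143),(278,131),(281,191),(94,204)]]);print('draw',L(D.mean(0)))
np.savez('ledge.npz',O=O,x=x,y=y)
s=bot.get_obs(); from scipy.spatial.transform import Rotation as R
print(R.from_quat(s['tool_rot']).as_matrix().round(3))
```

```text
[[ 0.5558 -0.0973]
 [ 0.5657 -0.2069]
 [ 0.5167 -0.2129]
 [ 0.5049 -0.1032]] [np.float64(0.11), np.float64(0.0494), np.float64(0.1103), np.float64(0.0513)]
[0.43318937 0.17324766] [ 0.47755854 -0.2663135 ] [0.56167506 0.18581779] [ 0.60827754 -0.25184933] len 0.44179478603994843 0.44014122148691043 depth 0.1290991080070677 0.13151680183032835
O [ 0.52017513 -0.03977435] yaw 5.920609157088226
ledge corners [-0.0645  0.2209] [-0.0658 -0.2209] [0.0645 0.2201] [ 0.0658 -0.22  ]
blank [ 0.00362643 -0.11631137] [array([ 0.0295, -0.0609]), array([ 0.0281, -0.1709]), array([-0.0213, -0.1719]), array([-0.0218, -0.0616])]
ang -0.2594138544941711
draw [0.0007236  0.12772061]
[[ 0.253 -0.967 -0.   ]
 [-0.967 -0.253  0.002]
 [-0.002 -0.    -1.   ]]
```

```bash
cat >> h.py <<'E'
from scipy.spatial.transform import Rotation as Ro
def goto(lx,ly,z):
    "shift in tool cm from the present pose to a ledge point; ledge coordinates now"
    d=np.load('ledge.npz'); s=bot.get_obs(); M=Ro.from_quat(s['tool_rot']).as_matrix(); p=s['eef_pos']
    t=np.r_[d['O']+lx*d['x']+ly*d['y'],z]
    q=p[:2]-d['O']; a=np.degrees(np.arctan2(M[1,0],M[0,0])-np.arctan2(-d['y'][1],-d['y'][0]))
    print('t',s['clock'],'now ledge',(q@d['x']).round(4),(q@d['y']).round(4),'z',p[2].round(4),'F',s['ft_force'].round(1),'w',s['grip_width'].round(3))
    print('shift cm',(M.T@(t-p)*100).round(2),'roll',a.round(2))
E
python3 -c "
from h import *
goto(-.052,-.116,.13)"
```

```text
Traceback (most recent call last):
  File "h.py", line 16, in goto
    print('t',s['clock'],'now ledge',(q@d['x']).round(4),(q@d['y']).round(4),'z',p[2].round(4),'F',s['ft_force'].round(1),'w',s['grip_width'].round(3))
                                                                                                                              ^^^^^^^^^^^^^^^^^^^^^
AttributeError: 'float' object has no attribute 'round'
```

```bash
sed -i "s/s\['grip_width'\].round(3)/round(s['grip_width'],3)/" h.py
python3 -c "
from h import *
goto(-.052,-.116,.13)"
```

```text
t 0.1 now ledge -0.4374 -0.4004 z 0.2445 F [-0.1 -0.2 -0. ] w 0.085
shift cm [-22.24 -42.42  11.49] roll 8.74
```

Emit:
play_rows --motion '[{"fingers": 1, "translation": [-2, -3, 0], "roll": 2}, {"fingers": 1, "translation": [-4, -6, 0], "roll": 5}, {"fingers": 1, "translation": [-6, -9, 0], "roll": 8.7}, {"fingers": 1, "translation": [-8, -12, 0], "roll": 8.7}, {"fingers": 1, "translation": [-10, -15, 0], "roll": 8.7}, {"fingers": 1, "translation": [-12, -18, 0], "roll": 8.7}, {"fingers": 1, "translation": [-13.5, -21, 0], "roll": 8.7}, {"fingers": 1, "translation": [-15, -24.5, 0], "roll": 8.7}, {"fingers": 1, "translation": [-16.5, -28, 0], "roll": 8.7}, {"fingers": 1, "translation": [-18, -31.5, 0], "roll": 8.7}, {"fingers": 1, "translation": [-19.5, -35, 0], "roll": 8.7}, {"fingers": 1, "translation": [-21, -38.5, 0], "roll": 8.7}, {"fingers": 1, "translation": [-22, -41, 2], "roll": 8.7}, {"fingers": 1, "translation": [-22.2, -42.4, 4], "roll": 8.7}, {"fingers": 1, "translation": [-22.2, -42.4, 7], "roll": 8.7}, {"fingers": 1, "translation": [-22.2, -42.4, 10], "roll": 8.7}, {"fingers": 1, "translation": [-22.2, -42.4, 11.5], "roll": 8.7}, {"fingers": 1, "translation": [-22.2, -42.4, 11.5], "roll": 8.7}, {"fingers": 1, "translation": [-22.2, -42.4, 11.5], "roll": 8.7}]'

```text
clock: 1.68
eef_pos: [0.4796, -0.1613, 0.1294]
tool_rot: [0.743, -0.669, -0.001, 0.001]
ft_force: [-0.3, -0.3, 1.3]
grip_width: 0.0
```

```bash
python3 -c "
from h import *
goto(-.052,-.116,.061)
snap('top','pics/top1.png')
c=snap('scene','pics/scene1.png')
im=cv2.imread('pics/scene1.png')[120:270,130:340];cv2.imwrite('pics/s1c.png',cv2.resize(im,None,fx=3.8,fy=3.8,interpolation=cv2.INTER_CUBIC))"
```

```text
t 1.6833 now ledge -0.0528 -0.1167 z 0.1294 F [-0.3 -0.3  1.3] w 0.0
shift cm [-0.06 -0.1   6.84] roll 0.04
```

View pics/s1c.png

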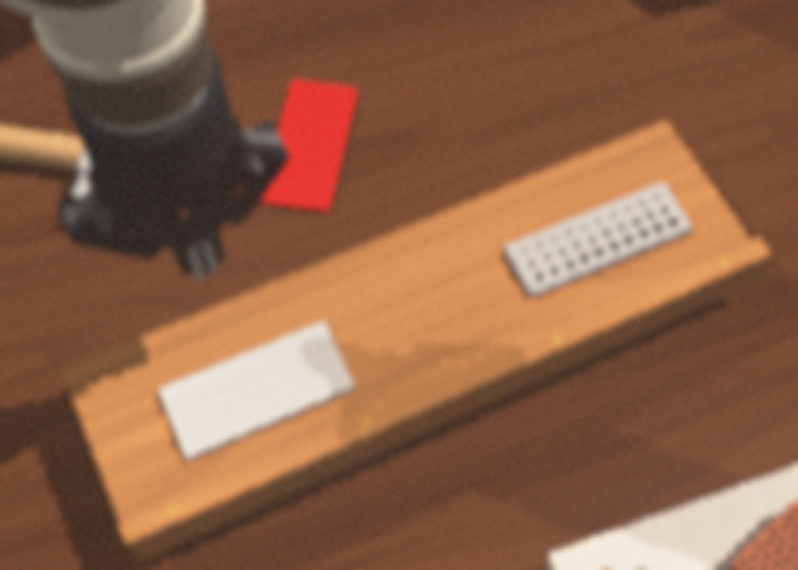

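The closed fingertips hang in front of the plate at about (200,272) in the crop, and the plate is untouched. I go down to tip height of about 47.6 mm.

Emit:
play_rows --motion '[{"fingers": 1, "translation": [0, 0, 2], "roll": 0}, {"fingers": 1, "translation": [0, 0, 4], "roll": 0}, {"fingers": 1, "translation": [0, 0, 5.5], "roll": 0}, {"fingers": 1, "translation": [0, 0, 6.3], "roll": 0}, {"fingers": 1, "translation": [0, 0, 6.8], "roll": 0}, {"fingers": 1, "translation": [0, 0, 6.8], "roll": 0}, {"fingers": 1, "translation": [0, 0, 6.8], "roll": 0}]'

```text
clock: 2.37
eef_pos: [0.4813, -0.162, 0.0633]
tool_rot: [0.743, -0.669, 0.001, -0.0]
ft_force: [0.0, -0.2, 0.4]
grip_width: 0.0004
```

Emit:
play_rows --motion '[{"fingers": 1, "translation": [0, 0, 0.15], "roll": 0}, {"fingers": 1, "translation": [0, 0, 0.15], "roll": 0}, {"fingers": 1, "translation": [0, -0.5, 0.15], "roll": 0}, {"fingers": 1, "translation": [0, -1.0, 0.15], "roll": 0}, {"fingers": 1, "translation": [0, -1.4, 0.15], "roll": 0}, {"fingers": 1, "translation": [0, -1.7, 0.15], "roll": 0}, {"fingers": 1, "translation": [0, -2.0, 0.15], "roll": 0}, {"fingers": 1, "translation": [0, -2.3, 0.15], "roll": 0}, {"fingers": 1, "translation": [0, -2.6, 0.15], "roll": 0}, {"fingers": 1, "translation": [0, -2.9, 0.15], "roll": 0}, {"fingers": 1, "translation": [0, -3.2, 0.15], "roll": 0}, {"fingers": 1, "translation": [0, -3.4, 0.15], "roll": 0}, {"fingers": 1, "translation": [0, -3.4, 0.15], "roll": 0}, {"fingers": 1, "translation": [0, -3.4, 0.15], "roll": 0}]'

```text
clock: 3.53
eef_pos: [0.5151, -0.1581, 0.0608]
tool_rot: [0.743, -0.669, 0.0, -0.0]
ft_force: [0.7, -0.1, -0.1]
grip_width: 0.0
```

```bash
python3 -c "
from h import *
goto(-.010,-.116,.0615)
snap('top','pics/top2.png')
im=cv2.imread('pics/top2.png')[145:210,200:372];cv2.imwrite('pics/t2c.png',cv2.resize(im,None,fx=4.6,fy=4.6,interpolation=cv2.INTER_CUBIC))
snap('scene','pics/scene2.png')
im=cv2.imread('pics/scene2.png')[180:270,130:250];cv2.imwrite('pics/s2c.png',cv2.resize(im,None,fx=6,fy=6,interpolation=cv2.INTER_CUBIC))"
```

```text
t 3.5333 now ledge -0.0173 -0.1171 z 0.0608 F [ 0.7 -0.1 -0.1] w 0.0
shift cm [-0.11 -0.73 -0.07] roll 0.05
```

View pics/s2c.png

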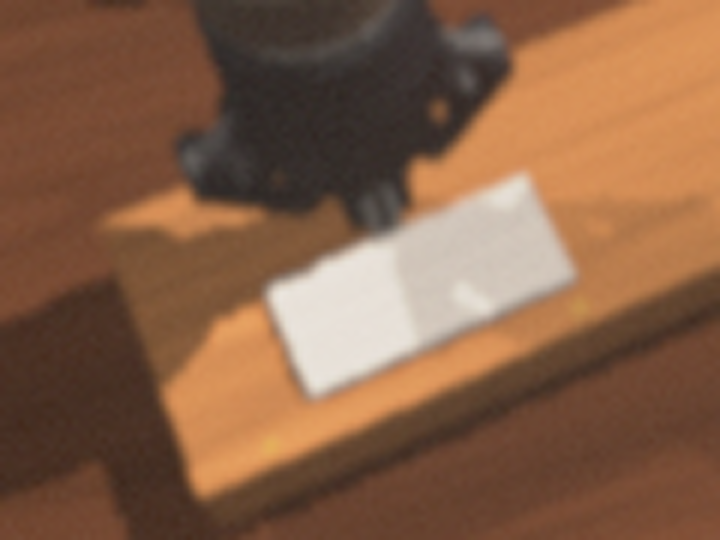

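The finger meets the plate's front edge at about (380,230). The plate corners are at (270,290), (528,178), (577,275) and (315,395), and the plate still lies flat.

```bash
cat >> h.py <<'E'
def blank(n,pts,x0,y0,k,z=.05):
    d=np.load('ledge.npz')
    P=np.array([ray(n,((a+.5)/k-.5+x0,(b+.5)/k-.5+y0),z)[:2]-d['O'] for a,b in pts]); P=np.c_[P@d['x'],P@d['y']]
    print(P.round(4).tolist(),'mid',P.mean(0).round(4),'edges',[np.linalg.norm(P[i]-P[(i+1)%len(P)]).round(3) for i in range(len(P))])
    return P
E
python3 -c "
from h import *
blank('scene',[(270,290),(528,178),(577,275),(315,395)],130,180,6)"
```

```text
[[-0.0035, -0.1683], [-0.0044, -0.0593], [0.0431, -0.0589], [0.0448, -0.1678]] mid [ 0.02   -0.1136] edges [np.float64(0.109), np.float64(0.047), np.float64(0.109), np.float64(0.048)]
```

Emit:
play_rows --motion '[{"fingers": 1, "translation": [0, -0.2, -0.05], "roll": 0}, {"fingers": 1, "translation": [0, -0.4, -0.05], "roll": 0}, {"fingers": 1, "translation": [0, -0.55, -0.05], "roll": 0}, {"fingers": 1, "translation": [0, -0.65, -0.05], "roll": 0}, {"fingers": 1, "translation": [0, -0.7, -0.05], "roll": 0}, {"fingers": 1, "translation": [0, -0.7, -0.05], "roll": 0}]'

```text
clock: 4.13
eef_pos: [0.5214, -0.1574, 0.0612]
tool_rot: [0.743, -0.669, -0.0, 0.0]
ft_force: [-1.5, -0.0, 0.1]
grip_width: -0.0001
```

Emit:
play_rows --motion '[{"fingers": 1, "translation": [0, -0.1, 0], "roll": 0}, {"fingers": 1, "translation": [0, -0.2, 0], "roll": 0}, {"fingers": 1, "translation": [0, -0.2, 0], "roll": 0}]'

```text
clock: 4.38
eef_pos: [0.5232, -0.1571, 0.0612]
tool_rot: [0.743, -0.669, -0.0, 0.0]
ft_force: [-2.9, 0.0, 0.4]
grip_width: -0.0001
```

Emit:
play_rows --motion '[{"fingers": 1, "translation": [0, -0.1, 0], "roll": 0}, {"fingers": 1, "translation": [0, -0.2, 0], "roll": 0}, {"fingers": 1, "translation": [0, -0.2, 0], "roll": 0}]'

```text
clock: 4.63
eef_pos: [0.5237, -0.1568, 0.0611]
tool_rot: [0.743, -0.669, -0.001, 0.001]
ft_force: [-5.7, -0.2, 3.6]
grip_width: -0.0001
```

Emit:
play_rows --motion '[{"fingers": 1, "translation": [0, 1, 0], "roll": 0}, {"fingers": 1, "translation": [0, 2, 0], "roll": 0}, {"fingers": 1, "translation": [0, 2, -3], "roll": 0}, {"fingers": 1, "translation": [-3, 2, -3], "roll": 0}, {"fingers": 1, "translation": [-6, 0, -3], "roll": 0}, {"fingers": 1, "translation": [-9.2, -2, -3], "roll": 0}, {"fingers": 1, "translation": [-9.2, -3.1, -3], "roll": 0}, {"fingers": 1, "translation": [-9.2, -3.1, -3], "roll": 0}, {"fingers": 1, "translation": [-9.2, -3.1, -1.5], "roll": 0}, {"fingers": 1, "translation": [-9.2, -3.1, -0.5], "roll": 0}, {"fingers": 1, "translation": [-9.2, -3.1, 0], "roll": 0}, {"fingers": 1, "translation": [-9.2, -3.1, 0], "roll": 0}, {"fingers": 1, "translation": [-9.2, -3.1, 0], "roll": 0}]'

```text
clock: 5.72
eef_pos: [0.5461, -0.0629, 0.0611]
tool_rot: [0.743, -0.67, -0.0, 0.0]
ft_force: [-0.1, 0.2, 1.3]
grip_width: -0.0003
```

```bash
python3 -c "
from h import *
goto(.024,-.12,.0615)
snap('top','pics/top3.png')
snap('scene','pics/scene3.png')
im=cv2.imread('pics/scene3.png')[180:270,130:250];cv2.imwrite('pics/s3c.png',cv2.resize(im,None,fx=6,fy=6,interpolation=cv2.INTER_CUBIC))"
```

```text
t 5.7167 now ledge 0.0234 -0.0256 z 0.0611 F [-0.1  0.2  1.3] w -0.0
shift cm [ 9.44 -0.06 -0.05] roll -0.03
```

View pics/s3c.png

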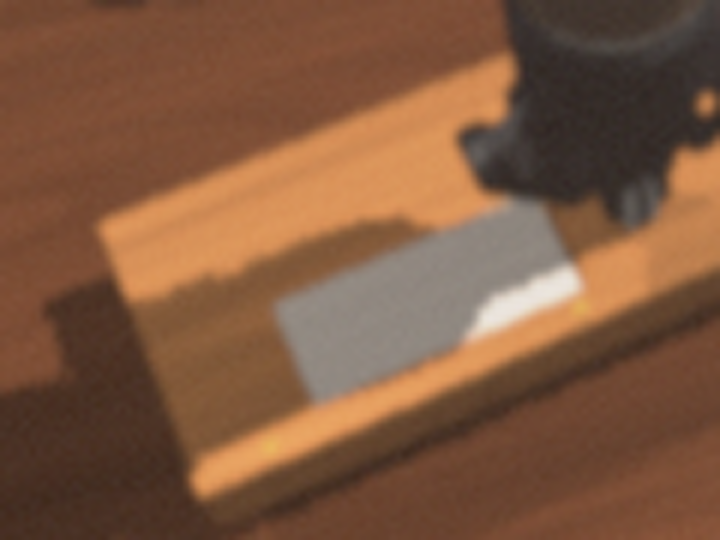

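The plate's front edge now runs parallel to the rail, from (275,303) to about (540,200). The rail covers its back edge, and the finger stands off the +y end at (638,215). I now slide the plate along.

Emit:
play_rows --motion '[{"fingers": 1, "translation": [0.5, -0.4, 0], "roll": 0}, {"fingers": 1, "translation": [1.0, -0.4, 0], "roll": 0}, {"fingers": 1, "translation": [1.5, -0.4, 0], "roll": 0}, {"fingers": 1, "translation": [2.0, -0.4, 0], "roll": 0}, {"fingers": 1, "translation": [2.5, -0.4, 0], "roll": 0}, {"fingers": 1, "translation": [3.0, -0.4, 0], "roll": 0}, {"fingers": 1, "translation": [3.5, -0.4, 0], "roll": 0}, {"fingers": 1, "translation": [4.0, -0.4, 0], "roll": 0}, {"fingers": 1, "translation": [4.5, -0.4, 0], "roll": 0}, {"fingers": 1, "translation": [5.0, -0.4, 0], "roll": 0}, {"fingers": 1, "translation": [5.5, -0.4, 0], "roll": 0}, {"fingers": 1, "translation": [6.0, -0.4, 0], "roll": 0}, {"fingers": 1, "translation": [6.5, -0.4, 0], "roll": 0}, {"fingers": 1, "translation": [7.0, -0.4, 0], "roll": 0}, {"fingers": 1, "translation": [7.5, -0.4, 0], "roll": 0}, {"fingers": 1, "translation": [8.0, -0.4, 0], "roll": 0}, {"fingers": 1, "translation": [8.0, -0.4, 0], "roll": 0}]'

```text
clock: 7.23
eef_pos: [0.559, -0.1429, 0.0613]
tool_rot: [0.742, -0.67, 0.001, 0.0]
ft_force: [0.1, 0.7, -0.0]
grip_width: -0.0003
```

```bash
python3 -c "
from h import *
goto(.028,-.13,.0615)
blank('scene',[(275,303)],130,180,6)
snap('top','pics/top4.png')
snap('scene','pics/scene4.png')
im=cv2.imread('pics/scene4.png')[180:270,130:250];cv2.imwrite('pics/s4c.png',cv2.resize(im,None,fx=6,fy=6,interpolation=cv2.INTER_CUBIC))"
```

```text
t 7.2333 now ledge 0.028 -0.1066 z 0.0613 F [ 0.1  0.7 -0. ] w -0.0
shift cm [ 2.34 -0.   -0.02] roll -0.04
[[0.0025, -0.1684]] mid [ 0.0025 -0.1684] edges [np.float64(0.0)]
```

View pics/s4c.png

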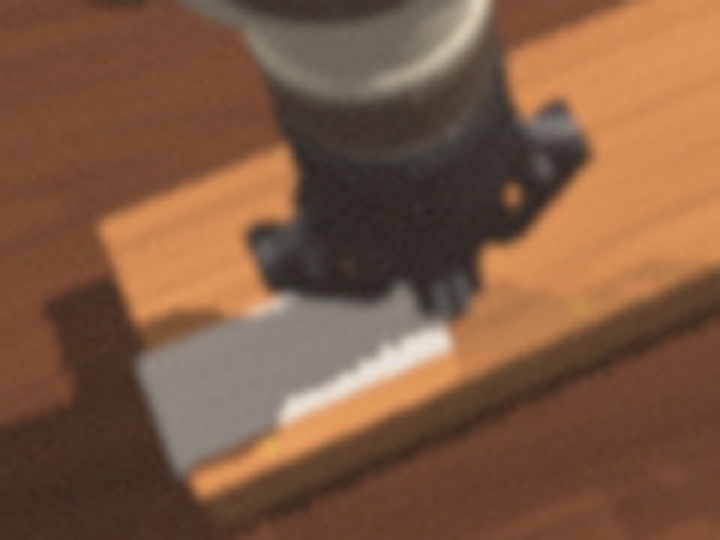

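The plate still runs along the rail and now just passes the ledge end, with its free-end corners at (137,360) and (182,475). The finger is on its +y end at about (440,300).

```bash
python3 -c "
from h import *
blank('scene',[(137,360),(182,475)],130,180,6)
blank('scene',[(97,228)],130,180,6,.045)"
```

```text
[[0.0017, -0.2235], [0.0526, -0.2227]] mid [ 0.0271 -0.2231] edges [np.float64(0.051), np.float64(0.051)]
[[-0.0616, -0.2207]] mid [-0.0616 -0.2207] edges [np.float64(0.0)]
```

Emit:
play_rows --motion '[{"fingers": 1, "translation": [0.4, 0, 0], "roll": 0}, {"fingers": 1, "translation": [0.8, 0, 0], "roll": 0}, {"fingers": 1, "translation": [1.2, 0, 0], "roll": 0}, {"fingers": 1, "translation": [1.6, 0, 0], "roll": 0}, {"fingers": 1, "translation": [2.0, 0, 0], "roll": 0}, {"fingers": 1, "translation": [2.4, 0, 0], "roll": 0}, {"fingers": 1, "translation": [2.8, 0, 0], "roll": 0}, {"fingers": 1, "translation": [3.1, 0, 0], "roll": 0}, {"fingers": 1, "translation": [3.3, 0, 0], "roll": 0}, {"fingers": 1, "translation": [3.3, 0, 0], "roll": 0}, {"fingers": 1, "translation": [3.3, 0, 0], "roll": 0}, {"fingers": 1, "translation": [2.3, 0, 0], "roll": 0}, {"fingers": 1, "translation": [1.3, 0, 0], "roll": 0}, {"fingers": 1, "translation": [1.3, 1, -3], "roll": 0}, {"fingers": 1, "translation": [0, 4, -7], "roll": 0}, {"fingers": 1, "translation": [-2, 8, -11], "roll": 0}, {"fingers": 1, "translation": [-2, 11, -15], "roll": 0}, {"fingers": 1, "translation": [-2, 15, -15], "roll": 0}, {"fingers": 1, "translation": [-2, 15, -15], "roll": 0}]'

```text
clock: 8.92
eef_pos: [0.4058, -0.1359, 0.2138]
tool_rot: [0.743, -0.669, 0.001, -0.0]
ft_force: [0.1, -1.0, -0.4]
grip_width: 0.0001
```

```bash
python3 -c "
from h import *
goto(.028,-.13,.0615)
snap('top','pics/top5.png')
snap('scene','pics/scene5.png')
im=cv2.imread('pics/top5.png')[145:210,200:372];a=cv2.resize(im,None,fx=4.6,fy=4.6,interpolation=cv2.INTER_CUBIC)
im=cv2.imread('pics/scene5.png')[200:270,110:290];b=cv2.resize(im,None,fx=4,fy=4,interpolation=cv2.INTER_CUBIC)
o=np.zeros((580,791,3),np.uint8);o[:299]=a[:299,:791];o[300:580,:720]=b;cv2.imwrite('pics/c5.png',o)"
```

```text
t 8.9167 now ledge -0.1237 -0.0838 z 0.2138 F [ 0.1 -1.  -0.4] w 0.0
shift cm [  4.63 -15.12  15.27] roll 0.14
```

View pics/c5.png

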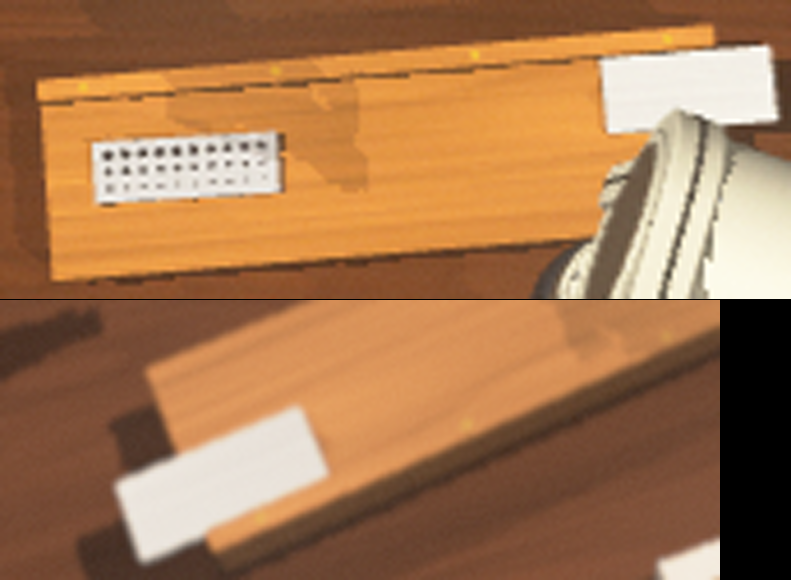

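The plate lies along the rail and sticks out past the right end. Its top-view corners are (600,58), (773,45), (778,120) and (607,133). In the scene crop they are (113,485), (302,406), (328,473) and (143,563), measured from that panel's row 300. The drawplate looks unmoved.

```bash
python3 -c "
from h import *
for P in (blank('top',[(600,58),(773,45),(778,120),(607,133)],200,145,4.6), blank('scene',[(302,106),(113,185),(143,263)],110,200,4)):
    v=P[0]-P[1]; print('ang',np.degrees(np.arctan2(v[0],v[1])),'front/back x',P[:,0])
blank('top',[(92,143),(278,131),(281,191),(94,204)],200,145,4.6,.051)
f=lambda i:cv2.imread(f'pics/top{i}.png')[170:195,215:265].astype(int); print('drawplate diff',abs(f(0)-f(5)).mean())"
```

```text
[[0.0512, -0.1464], [0.0508, -0.2592], [0.0015, -0.2572], [0.0017, -0.1462]] mid [ 0.0263 -0.2023] edges [np.float64(0.113), np.float64(0.049), np.float64(0.111), np.float64(0.049)]
[[0.003, -0.1447], [0.0018, -0.2576], [0.053, -0.2561]] mid [ 0.0193 -0.2195] edges [np.float64(0.113), np.float64(0.051), np.float64(0.122)]
ang 0.19596737180160959 front/back x [0.05119095 0.05080511 0.00145379 0.00169659]
ang 0.5789254988088517 front/back x [0.0029588  0.00181878 0.05299927]
[[0.0214, 0.1878], [0.0197, 0.0665], [-0.0196, 0.0675], [-0.0186, 0.1891]] mid [0.0007 0.1277] edges [np.float64(0.121), np.float64(0.039), np.float64(0.122), np.float64(0.04)]
drawplate diff 13.3248
```

```bash
python3 -c "
from h import *
print(bot.job_done())"
```

```text
the job is handed in; nothing more can be done
None
```

I pushed the plain silver plate against the rail with the shut fingertips and slid it along to the nearer end (−y). Then I drew the arm clear and handed the job in at about 9 s.

- **Position:** in the top view the plate's centre is at ledge x ≈ +0.026 and y ≈ −0.202 m. That leaves about 37 mm sticking out.
- **Flush and straight:** the plate is flush to within the roughly 2 mm measuring error. Its angle to the ledge is 0.2° in the top view and 0.6° in the scene view. The two views agree to about 2 mm.
- **Other things:** in the last crop the drawplate's edges sit where they did at the start. An automatic pixel difference over it was not zero (13), which I put down to the arm's shadow, but I did not confirm that. I did not measure the honeycomb block, jar or hammer again; the arm did not work near them.
- **Forces:** the highest reading I saw was about 7 N, when the plate met the rail.

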